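Set the mixer to speed 5 and start it

TASK

With a fingertip, gently push the pointer of the pink mixer's selector round clockwise, click by click, to speed 5 (the fifth click from the red zero mark) without going on past it, then press the green start button down with a fingertip and let it come up again. Do not pinch the selector, and leave everything else on the bench and on the mixer where it stands.

Things in the scene. Friction and masses are not known exactly. Their poses are not given: they have to be found in the camera images.
- mixer: pink bench mixer, flat cream top 220 mm (its x) by 340 mm (its y), 80 mm above the bench; fixed, may stand turned by up to 17 degrees. Origin: centre of its underside; x points away from the operator's (robot's) side, y to the left, z up
- cup (a point): centre of a rubber cup fixed on the mixer's top (not used): radius 28 mm on a steel platform of radius 45 mm; this point is its rim, 112 mm above the bench
- selector (a joint): speed selector in rad, grows clockwise seen from above. Clicks every 36 degrees: speed n at 0.6283 n, stops at 0 and 7. Starts in one of speeds 0 to 3. About 0.09 Nm (2 N at the pointer) takes it over the crest half-way between two clicks; past the crest it snaps on by itself, ahead of the finger, into the next click and stays there
- dial_axis (a point): point on the selector's upright turning axis, on the mixer's top surface (80 mm above the bench). Knob: grey disc of radius 34 mm, 8 mm thick, black hub of radius 17 mm and one black pointer bar, both 36 mm tall above this point
- pointer_tip (a point): outer end of the pointer bar, on its centre line at its top, 55 mm from the turning axis. The bar is 12 mm wide, runs out from the hub and has a white line along its top; its upright sides, 8 to 36 mm above the mixer's top, are what a finger pushes
- zero_mark (a point): centre of the red square (8 mm, flat on the mixer's top, 64 mm from the axis) that the pointer points at on speed 0. From there flat dark bars, 60 to 75 mm from the axis and longer with speed, follow clockwise every 36 degrees for speeds 1 to 7
- start_top (a point): centre of the top face of the green start button, 32 mm across, near the operator's side of the mixer's top, left of the selector; pressed straight down
- start (a joint): start button's travel in m: 0 released, 0.006 fully down; springs back; 5 N presses it fully
- vial: amber vial, 26 mm across, 50 mm tall, blue cap, standing loose on the mixer's top near its right far corner; origin at the centre of its underside
- jar: clear jar, 32 mm across, 38 mm tall, white lid, standing loose on the mixer's top near its left near corner; origin at the centre of its underside
- bottle: white plastic bottle, 64 mm across, 120 mm tall, on the bench to the left of the mixer; origin at the centre of its underside
- beaker: glass beaker, 68 mm across, 85 mm tall, on the bench to the left of the mixer, nearer the robot; origin at the centre of its underside
- tube_rack: blue rack of capped tubes, 70 mm (its x) by 160 mm (its y), 88 mm tall, on the bench to the right of the mixer; origin at the centre of its underside
- tip_box: yellow pipette-tip box with clear lid, 85 x 120 mm, 65 mm tall, on the bench beyond the mixer; origin at the centre of its underside
- pen: blue marker pen, 12 mm thick, 130 mm long (its x), lying on the bench in front of the mixer; origin at its centre

How it is judged (in metres and radians):
On the way, in this order (a step that is already met when the one before it is completed fails the run):
1. the fingers push the selector round from a lower speed (contact force between the fingers and selector above 0.3 N and value of joint selector below 2.82743 rad), for 0.02 s.
2. the selector rests in the speed 5 click (value of joint selector between 2.98451 and 3.29867 rad and velocity of joint selector between -0.1 and 0.1 rad/s), for 0.3 s.
3. the start button is pressed down by the fingers (value of joint start above 0.004 m and contact force between the fingers and start above 0.5 N), for 0.05 s.
At the end, for the whole second after the job is handed in: The selector rests in the speed 5 click (within a quarter of a click) and the start button has been pressed and is up again (value of joint selector between 2.98451 and 3.29867 rad and value of joint start below 0.0015 m); the robot touches nothing.
It fails at once if the selector is turned past speed 5 (more than 0.6 click beyond) (value of joint selector above 3.51858 rad).
It fails at once if the start button is pressed while the selector is not at speed 5 (value of joint start above 0.003 m and not (value of joint selector between 2.98451 and 3.29867 rad)).
It fails at once if the selector is forced (over 30 N) (contact force between the fingers and selector above 30 N).
It fails at once if the pointer is taken between the fingers (y of the grasp point in the frame of selector between -0.006 and 0.006 m and x of the grasp point in the frame of selector between -0.01 and 0.055 m and z of the grasp point in the frame of selector below 0.048 m).
It fails at once if something else on the bench or the mixer is shifted, tipped or lifted (over 15 mm) (distance of any of vial, jar, bottle, beaker, tube_rack, tip_box, pen from where it was at the start of the episode above 0.015 m).
It also fails if it takes over 64 s, if anything falls off the work surface, if the arm or the gripper's body presses on something with over 40 N, if the wrist force passes 120 N, or if a joint passes its speed limit or range.

ROBOT

A 7-joint arm with a two-finger parallel gripper is mounted at the origin on the work surface. World frame = base frame: x ahead of the robot, y to its left, z up, the work surface at z = 0. Lengths are in mm, angles in rad, forces in N, time in s.
With the tool pointing down it reaches from about 400 to 925 mm from the base axis. Payload 5.6 kg.
Tool frame: the origin (TCP) lies at the very end of the fingers, on their centre line; the grasp point (between the pads) lies arm.grip_point_offset behind it (arm.grip_point_offset is the distance from the TCP to the grasp point, in mm); z points along the fingers, y is the direction in which the jaws open and shut (so a half turn about z gives the same grasp; the last joint's range is limited). The gripper opens to 85 mm and grips with 20 to 120 N. Pads are 22 mm wide; open, the fingers measure 114 mm over their backs; the gripper's body (76 mm by 85 mm) begins 54 mm behind the grasp point. The pads swing forward as they close: fully open they stand 13 mm farther back than shut.
Start: joints at [1.168, 0.468, -0.012, 1.603, 0.006, 1.071, -0.056], TCP at [228.816, -608.401, 231.29] pointing down, gripper open.
Joint ranges: [-2.53, 2.53], [-0.31, 2.02], [-1.57, 1.55], [0.28, 2.44], [-1.29, 4.43], [0.15, 1.84], [-2.92, 2.92]. Speed limits (rad/s): [2.57, 2.57, 3.14, 3.14, 3.14, 3.14, 3.14].

INTERFACE

Orientations are given as a unit quaternion [w, x, y, z].
In Python, from workcell import telemetry, viewer, arm gives the robot as it stands. The module is installed in compiled form; this text tells all that it offers.
- The arm moves only by the tool carry_out, never from a script. Its argument "plan" is a list of rows, each a list of 3 entries, a list of its own where there are three numbers: the shift along the tool's x, y, z in units of 30 mm (1.0 is 30 mm), then the turn, a rotation vector about the tool's x, y, z in units of 5 degrees (1.0 is 5 degrees), then the gripper's target within -1 to 1 (fully open at 1, half-way at 0, shut at -1). A call has 1 to 12 rows; each row is the pose to reach, as a shift and turn from the pose commanded when the call began, along the tool's axes at that moment; what a row does not reach only later rows make up. A row lasts 1/12 s, in which the tool goes at most 41.7 mm and 7.16 degrees, less where a joint would pass 70% of its speed; a pose out of reach is approached as far as the arm can. A call with a gripper value outside its range is refused whole. The fingers move at their own pace and stop on an object; "grip_force" is the grip in N (left out, the last holds). Time passes only in rows, so rows that repeat a pose let the fingers close. It gives the time, the measured TCP pose, the force and the opening at its end, in the units of the state.
- telemetry.get_obs(): the state, without advancing time (a new reading comes with each control period).
- viewer.snapshot(name): name is "scene" or "side" or "wrist"; returns a dict with "img" (420x560x3 uint8, red, green, blue), "vertical_fov" (degrees; the focal length in pixels is half the picture's height over the tangent of half this angle, whatever the lens; pixels are square), "cx", "cy" (the principal point, pixels), "rvec" (rotation vector, rad) and "tvec" (3), from world to camera coordinates, as OpenCV has them. Camera axes: x right, y down, z forward; pixel columns grow to the right and rows downward; lengths in mm; the calibration is good to about 2 mm. A picture is of the moment at which its call begins. There is no depth.
- arm.finish_job(): hands the job in, once; it reports no verdict.
The state is a dict: "clock": time; "qpos": joint angles; "dq": joint speeds; "tau": joint torques, N m; "tool_pos": TCP position; "orientation": TCP orientation; "force": force on the tool from outside, world axes, zero at the start; "torque": the same for the moment, N m; "width": opening from 0.0 (shut) to 1.0 (fully open).
Only numpy, scipy, OpenCV 4.12 (cv2) and the standard library are available. Lean on these libraries where they do the work, as an engineer would, in place of code of your own. Each camera call takes 0.05 s, during which the arm holds its last target.

## Working session

There is one attempt and no reset: what is moved stays moved. The work goes in short steps, Python scripts to look and compute and a tool call to move; the robot and the scene stay as the last step left them, time stands still between calls to the robot, and variables do not carry over. Pictures are saved under pics/ and viewed, and the job is handed in when it is done.

Besides the shell and the picture viewer there is one more tool, called after "Emit:" as name(argument=value, ...) on one line, values as JSON. carry_out: Moves the arm, as the interface text tells. Its arguments: {"type":"object","properties":{"plan":{"type":"array"},"grip_force":{"type":"number"}},"required":["plan"]}

```bash
mkdir -p pics
cat > h.py <<'E'
import numpy as np,cv2
from workcell import telemetry,viewer,arm
def snap(n,f):
    s=viewer.snapshot(n); np.savez('pics/'+f+'.npz',**{k:np.array(v) for k,v in s.items()})
    cv2.imwrite('pics/'+f+'.png',s['img'][:,:,::-1])
def load(f): return np.load('pics/'+f+'.npz')
def K(s):
    f=210/np.tan(np.radians(float(s['vertical_fov']))/2); return np.array([[f,0,float(s['cx'])],[0,f,float(s['cy'])],[0,0,1.]])
def px(s,p):
    return cv2.projectPoints(np.array(p,float).reshape(-1,1,3),s['rvec'].astype(float),s['tvec'].astype(float),K(s),None)[0].reshape(-1,2)
def ray(s,u,v,z):
    R=cv2.Rodrigues(s['rvec'].astype(float))[0]; c=-R.T@s['tvec'].astype(float).ravel()
    d=R.T@np.linalg.inv(K(s))@np.array([u,v,1.]); return c+d*(z-c[2])/d[2]
def crop(f,x0,y0,x1,y1,k):
    im=cv2.imread('pics/'+f+'.png')[y0:y1,x0:x1]; cv2.imwrite('pics/%s_c%d_%d.png'%(f,x0,y0),cv2.resize(im,None,fx=k,fy=k,interpolation=cv2.INTER_CUBIC))
E
python3 - <<'E'
from h import *
for n in('scene','side','wrist'): snap(n,n+'0'); s=load(n+'0'); print(n,s['vertical_fov'],s['cx'],s['cy'],s['rvec'],s['tvec'])
o=telemetry.get_obs();print(o,arm.grip_point_offset)
E
```

```text
scene 52.7006145739537 272.99891977319635 210.3340776537596 [ 2.25707239  1.32222925 -0.41126568] [-298.47333109 -361.37109551 1202.45482031]
side 55.376980879192224 275.26176531676066 219.73721671188952 [ 0.03646501 -2.72275214  1.54202464] [564.40292571  79.01044484 857.3120526 ]
wrist 60.74231458978106 281.4502137993671 217.42456111072508 [-2.3706921   1.64068981  0.25246195] [-647.58169291  -37.74665091  381.43457827]
{'clock': 0.15, 'qpos': array([ 1.16799301,  0.46823881, -0.01163261,  1.60341999,  0.00600602,
        1.07141327, -0.05632152]), 'dq': array([ 0.00133673, -0.00231785,  0.00039881, -0.0049945 , -0.00015434,
       -0.00037236,  0.00086303]), 'tau': array([ 5.84145746e-04, -5.32792389e+01,  2.13478116e-02, -2.51554137e+01,
        1.14571064e-02,  5.54987942e-03,  1.47663496e-05]), 'tool_pos': array([ 228.65956957, -607.98050244,  230.51241469]), 'orientation': array([-7.00093357e-04,  9.83866143e-01,  1.78904695e-01, -1.78020764e-04]), 'force': array([ 0.79734172,  0.63680311, -0.09582044]), 'torque': array([-0.0209586 , -0.02212407, -0.01791937]), 'width': 0.9993704469106213} 18.700000000000003
```

View pics/scene0.png

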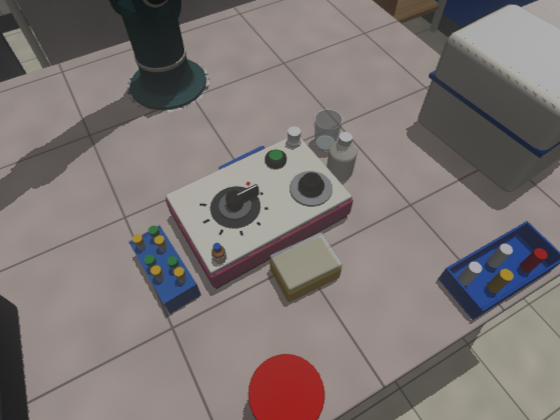

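View pics/side0.png

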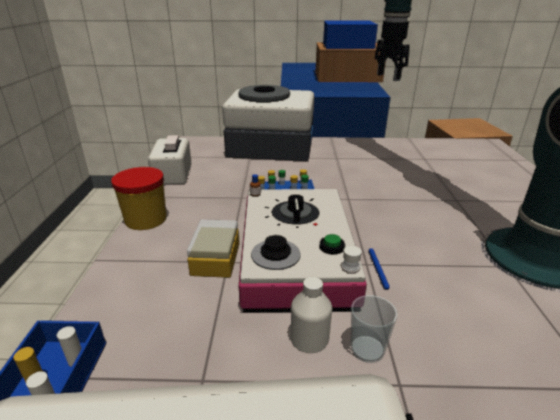

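View pics/wrist0.png

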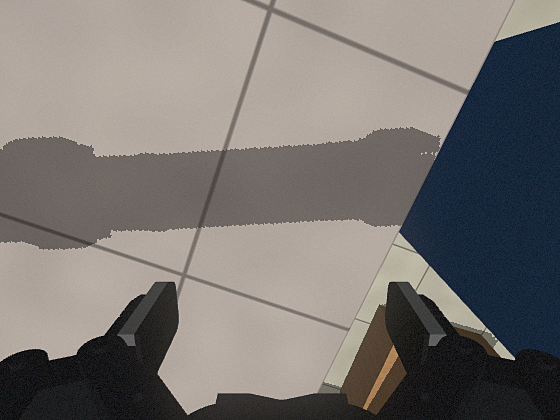

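Scene: mixer centred near (258,205), dial near (236,207), red mark near (248,184), button (276,157), vial (218,253), jar (294,137). Enlarging both.

Run:
```python
from h import *
crop('scene0',160,120,360,270,4); crop('side0',230,170,370,310,5)
```

```text
(no output)
```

View pics/scene0_c160_120.png

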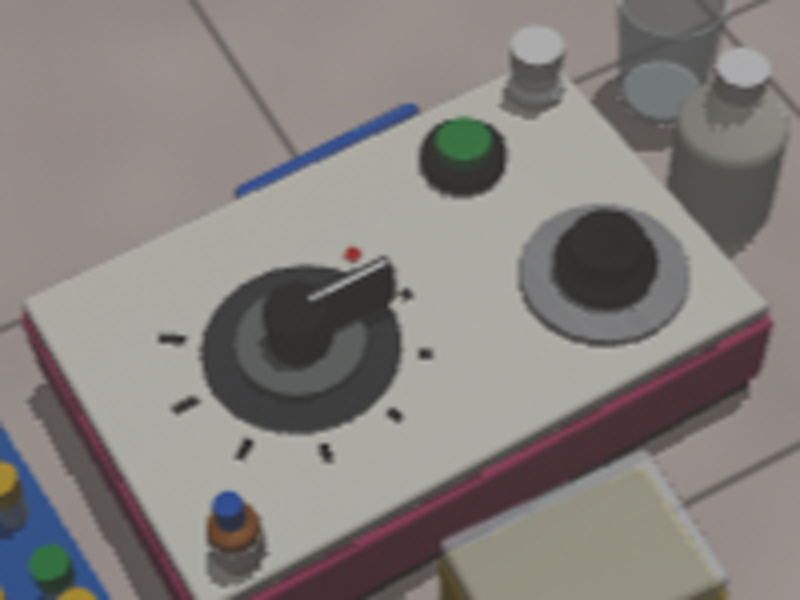

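View pics/side0_c230_170.png

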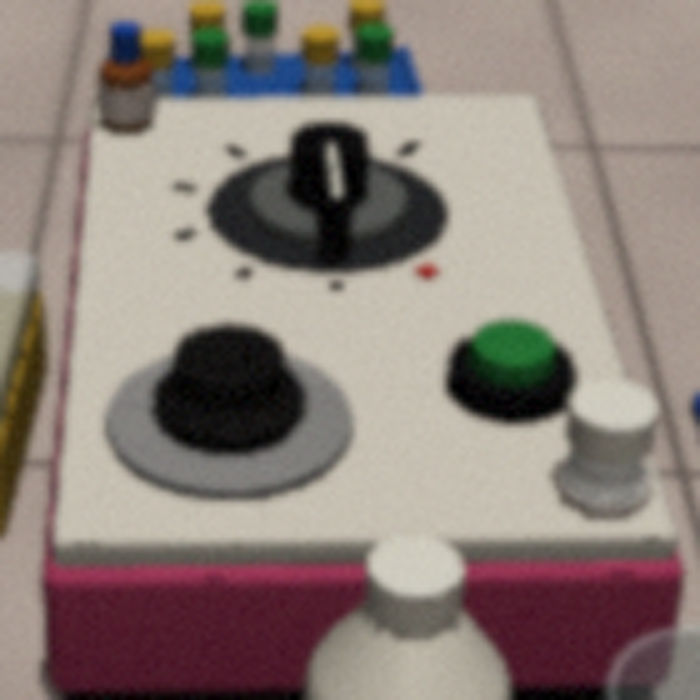

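```bash
cat > fit.py <<'E'
from h import *
from scipy.optimize import least_squares
a=load('scene0');b=load('side0')
sc={0:(352,254),1:(404,294),2:(426,353),3:(395,414),4:(326,453),5:(245,449),6:(186,404),7:(173,339)}
sd={0:(427,271),1:(336,286),2:(243,273),3:(184,235),4:(184,187),5:(235,151),7:(409,148)}
A={k:ray(a,160+(u-1.5)/4,120+(v-1.5)/4,80)[:2] for k,(u,v) in sc.items()}
B={k:ray(b,230+(u-2)/5,170+(v-2)/5,80)[:2] for k,(u,v) in sd.items()}
def fit(Ps):
    def r(x):
        out=[]
        for P in Ps:
            for k,p in P.items():
                t=x[2]-k*np.radians(36); R=64 if k==0 else x[3]+x[4]*k
                out+=list(p-x[:2]-R*np.array([np.cos(t),np.sin(t)]))
        return out
    f=least_squares(r,[600,-30,2.5,64,.5]); return f.x,np.sqrt(np.mean(f.fun**2))
if __name__=='__main__':
    for Ps in([A],[B],[A,B]): print(fit(Ps))
    x=fit([A,B])[0]
    def bt(u,v,z,s=a): 
        return ray(s,160+(u-1.5)/4,120+(v-1.5)/4,z) if s is a else ray(s,230+(u-2)/5,170+(v-2)/5,z)
    print('tip',bt(386,262,116)); d=bt(386,262,116)[:2]-x[:2]; print(np.hypot(*d),np.degrees(x[2]-np.arctan2(d[1],d[0])))
    for z in(90,95,100): print('start',z,bt(464,140,z),bt(515,340,z,b))
    for n,u,v,z in(('vialcap',228,502,130),('jarlid',538,46,118),('cup',606,240,112)): print(n,bt(u,v,z))
    print('side jar',bt(612,403,118,b),'cup',bt(230,345,112,b))
    print('corners',[bt(*c,80).round(1) for c in((25,303),(560,72),(768,304),(205,597))])
E
python3 fit.py
```

```text
(array([524.43462571, -38.23362533,   2.24586822,  61.80326941,
         0.7444694 ]), np.float64(0.41099549616722547))
(array([522.87923692, -40.46673546,   2.24187638,  61.86177207,
         0.96043229]), np.float64(0.3611191547280968))
(array([523.76079081, -39.31152731,   2.24482539,  61.84739375,
         0.80330279]), np.float64(1.1281029791297987))
tip [522.70193151  13.70295634 116.        ]
53.02505689636304 37.47480309186193
start 90 [452.13936881  98.10929321  90.        ] [454.19892076  74.74078698  90.        ]
start 95 [455.92687472  96.02879748  95.        ] [455.30024459  82.32629663  95.        ]
start 100 [459.71438062  93.94830175 100.        ] [456.40156842  89.91180627 100.        ]
vialcap [ 616.38059338 -115.55905267  130.        ]
jarlid [434.38433609 154.95017912 118.        ]
cup [563.114267   119.26334575 112.        ]
side jar [431.42790661 154.81059631 118.        ] cup [561.07673145 114.15819242 112.        ]
corners [array([ 428.3, -152.2,   80. ]), array([427.2, 175.1,  80. ]), array([620.4, 185. ,  80. ]), array([ 629.1, -140.1,   80. ])]
```

```bash
cat > rel.py <<'E'
from h import *
from scipy.spatial.transform import Rotation as Ro
def Rt(ax):
    c,s=np.cos(np.radians(ax)),np.sin(np.radians(ax)); return Ro.from_matrix(np.array([[c,s,0],[s,-c,0],[0,0,-1]]))
def rel(tg):
    o=telemetry.get_obs(); q=o['orientation']; R=Ro.from_quat([q[1],q[2],q[3],q[0]]); m=R.as_matrix()
    print('t',o['clock'],'pos',o['tool_pos'].round(1),'xang',np.degrees(np.arctan2(m[1,0],m[0,0])).round(1),'zax',m[:,2].round(3),'F',o['force'].round(2),'w',round(o['width'],3),'q',o['qpos'].round(2))
    for p,ax in tg:
        print(p,ax,(R.inv().apply(np.array(p)-o['tool_pos'])/30).round(3),(np.degrees((R.inv()*Rt(ax)).as_rotvec())/5).round(3))
C=np.array([523.8,-39.3]); Z0=128.6
def dial(beta,off,r,z):  # finger centre: beta = bar world angle, off=dist ccw of bar centreline
    t=np.radians(beta); u=np.array([np.cos(t),np.sin(t)]); n=np.array([-np.sin(t),np.cos(t)])
    return (list((C+r*u+off*n).round(1))+[z],beta+90)
E
python3 - <<'E'
from rel import *
rel([([400,-350,231],90),([490,5,200],182.6)])
E
```

```text
t 0.15 pos [ 228.7 -608.   230.5] xang 20.6 zax [-0.001  0.001 -1.   ] F [ 0.8   0.64 -0.1 ] w 0.999 q [ 1.17  0.47 -0.01  1.6   0.01  1.07 -0.06]
[400, -350, 231] 90 [ 8.373e+00 -6.038e+00 -8.000e-03] [-1.5000e-02 -9.0000e-03 -1.3878e+01]
[490, 5, 200] 182.6 [ 15.347 -16.057   1.039] [-5.0000e-03 -2.3000e-02 -3.2398e+01]
```

Emit:
carry_out(plan=[[[8.37, -6.04, 0], [0, 0, -13.9], -1], [[8.37, -6.04, 0], [0, 0, -13.9], -1], [[8.37, -6.04, 0], [0, 0, -13.9], -1], [[8.37, -6.04, 0], [0, 0, -13.9], -1], [[8.37, -6.04, 0], [0, 0, -13.9], -1], [[8.37, -6.04, 0], [0, 0, -13.9], -1], [[8.37, -6.04, 0], [0, 0, -13.9], -1], [[8.37, -6.04, 0], [0, 0, -13.9], -1], [[8.37, -6.04, 0], [0, 0, -13.9], -1], [[8.37, -6.04, 0], [0, 0, -13.9], -1], [[8.37, -6.04, 0], [0, 0, -13.9], -1], [[8.37, -6.04, 0], [0, 0, -13.9], -1]], grip_force=30)

```text
clock: 1.15
tool_pos: [399.8, -350.5, 231.1]
orientation: [-0.0, 0.707, 0.707, -0.0]
force: [-0.6, -0.3, 0.1]
width: -0.004
```

Run:
```python
from rel import *
rel([([490,5,200],182.6)])
```

```text
t 1.15 pos [ 399.8 -350.5  231.1] xang 89.9 zax [-0.  0. -1.] F [-0.59 -0.3   0.07] w -0.004 q [ 0.96  0.3  -0.36  1.87  0.12  0.99  0.54]
[490, 5, 200] 182.6 [11.852  2.995  1.038] [-1.0000e-03 -6.0000e-03 -1.8532e+01]
```

Emit:
carry_out(plan=[[[11.8, 3.0, 1], [0, 0, -18.5], -1], [[11.8, 3.0, 1], [0, 0, -18.5], -1], [[11.8, 3.0, 1], [0, 0, -18.5], -1], [[11.8, 3.0, 1], [0, 0, -18.5], -1], [[11.8, 3.0, 1], [0, 0, -18.5], -1], [[11.8, 3.0, 1], [0, 0, -18.5], -1], [[11.8, 3.0, 1], [0, 0, -18.5], -1], [[11.8, 3.0, 1], [0, 0, -18.5], -1], [[11.8, 3.0, 1], [0, 0, -18.5], -1], [[11.8, 3.0, 1], [0, 0, -18.5], -1], [[11.8, 3.0, 1], [0, 0, -18.5], -1], [[11.8, 3.0, 1], [0, 0, -18.5], -1]])

```text
clock: 2.15
tool_pos: [489.4, 4.3, 201.0]
orientation: [-0.0, 0.032, 0.999, 0.0]
force: [-0.4, 0.6, 0.4]
width: 0.001
```

Run:
```python
from rel import *
rel([dial(92.6,30,45,z) for z in (200,97)])
snap('wrist','wrist1');snap('scene','scene1')
s=load('wrist1')
print(px(s,[[*C,80],[459,93,102],[616,-115.5,130],[*dial(92.6,0,55,116)[0]]]))
```

```text
t 2.15 pos [489.4   4.3 201. ] xang 176.3 zax [-0.  0. -1.] F [-0.39  0.65  0.37] w 0.001 q [ 0.61  0.36 -0.81  1.98  0.32  0.94  1.14]
[np.float64(491.8), np.float64(4.3), 200] 182.6 [-0.08   0.004  0.034] [ 1.000e-03 -6.000e-03 -1.256e+00]
[np.float64(491.8), np.float64(4.3), 97] 182.6 [-0.082  0.004  3.468] [ 1.000e-03 -6.000e-03 -1.256e+00]
[[227.23965938 253.1044757 ]
 [405.83119582 166.30984236]
 [129.56327887 399.4693624 ]
 [297.66046277 265.42022211]]
```

View pics/wrist1.png

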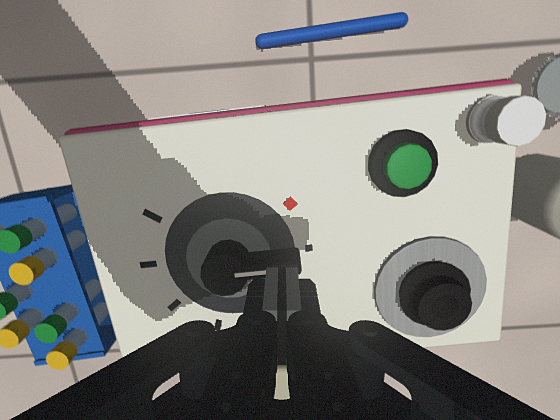

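View pics/scene1.png

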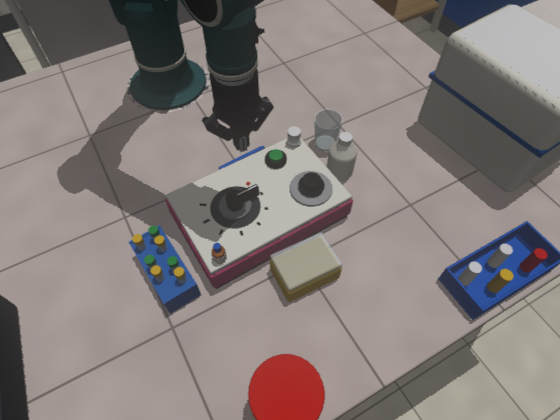

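Emit:
carry_out(plan=[[[-0.08, 0, 0.5], [0, 0, -1.25], -1], [[-0.08, 0, 1.2], [0, 0, -1.25], -1], [[-0.08, 0, 2.0], [0, 0, -1.25], -1], [[-0.08, 0, 2.6], [0, 0, -1.25], -1], [[-0.08, 0, 3.1], [0, 0, -1.25], -1], [[-0.08, 0, 3.4], [0, 0, -1.25], -1], [[-0.08, 0, 3.4], [0, 0, -1.25], -1]])

```text
clock: 2.83
tool_pos: [490.6, 3.1, 97.6]
orientation: [-0.002, -0.018, 1.0, 0.0]
force: [0.2, -0.1, -0.3]
width: 0.002
```

Run:
```python
from rel import *
rel([dial(b,17 if b<90 else 20,45,98) for b in (92.6,88,84,80,76,73,71)])
snap('wrist','wrist2');snap('side','side2');crop('side2',200,130,400,280,4)
```

```text
t 2.8333 pos [490.6   3.1  97.6] xang -177.9 zax [-0.003 -0.    -1.   ] F [ 0.21 -0.12 -0.27] w 0.002 q [ 0.51  0.52 -0.72  2.05  0.5   0.75  1.09]
[np.float64(501.8), np.float64(4.7), 98] 182.6 [-0.376  0.04  -0.014] [ 0.001 -0.04  -0.105]
[np.float64(508.4), np.float64(6.3), 98] 178 [-0.598  0.085 -0.015] [-0.001 -0.04   0.815]
[np.float64(511.6), np.float64(7.2), 98] 174 [-0.705  0.112 -0.015] [-0.002 -0.04   1.615]
[np.float64(514.9), np.float64(8.0), 98] 170 [-0.816  0.134 -0.015] [-0.003 -0.039  2.415]
[np.float64(518.2), np.float64(8.5), 98] 166 [-0.927  0.147 -0.016] [-0.005 -0.039  3.215]
[np.float64(520.7), np.float64(8.7), 98] 163 [-1.01   0.151 -0.016] [-0.006 -0.039  3.815]
[np.float64(522.4), np.float64(8.8), 98] 161 [-1.067  0.152 -0.016] [-0.006 -0.039  4.215]
```

View pics/wrist2.png

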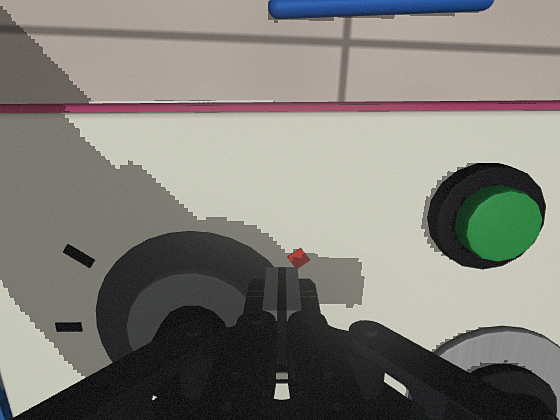

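View pics/side2_c200_130.png

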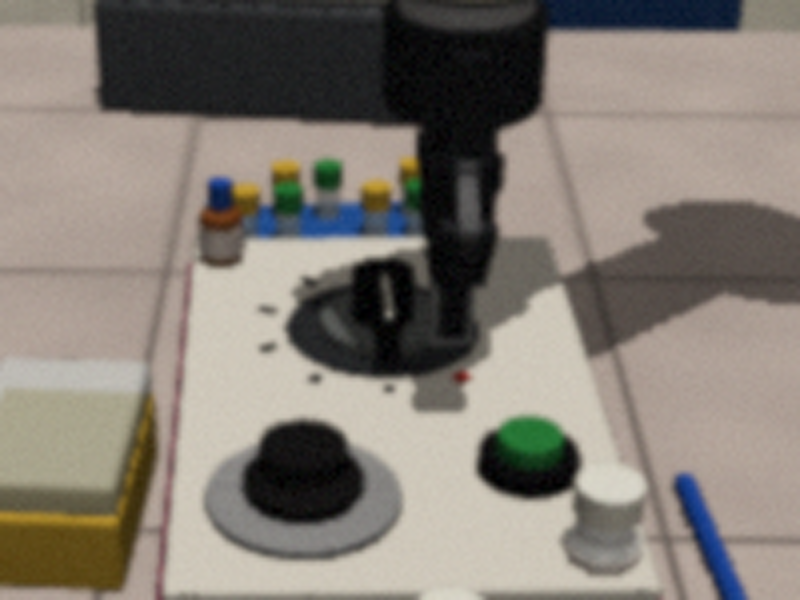

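Side view: the finger (≈455,320 in crop) stands beside the pointer (≈388,330) on its counter-clockwise side, with clear gaps. Starting the push.

Emit:
carry_out(plan=[[[-0.19, 0.02, 0], [0, 0, 0], -1], [[-0.38, 0.04, 0], [0, 0, 0], -1], [[-0.49, 0.06, 0], [0, 0, 0.4], -1], [[-0.6, 0.085, 0], [0, 0, 0.8], -1], [[-0.65, 0.1, 0], [0, 0, 1.2], -1], [[-0.705, 0.11, 0], [0, 0, 1.6], -1], [[-0.76, 0.12, 0], [0, 0, 2.0], -1], [[-0.815, 0.135, 0], [0, 0, 2.4], -1], [[-0.87, 0.14, 0], [0, 0, 2.8], -1], [[-0.93, 0.147, 0], [0, 0, 3.2], -1], [[-1.01, 0.15, 0], [0, 0, 3.8], -1], [[-1.065, 0.15, 0], [0, 0, 4.2], -1]])

```text
clock: 3.93
tool_pos: [524.9, 9.5, 100.2]
orientation: [0.001, 0.164, 0.986, 0.0]
force: [-0.2, 0.4, 0.6]
width: -0.004
```

Run:
```python
from rel import *
rel([dial(b,17,45,98) for b in range(68,34,-3)])
snap('scene','scene3');snap('side','side3');crop('side3',200,130,400,280,4);crop('scene3',160,120,360,270,4)
```

```text
t 3.9333 pos [524.9   9.5 100.2] xang 161.1 zax [ 0.002  0.    -1.   ] F [-0.17  0.43  0.6 ] w -0.004 q [ 0.41  0.53 -0.62  1.98  0.44  0.77  0.78]
[np.float64(524.9), np.float64(8.8), 98] 158 [-0.006 -0.022  0.072] [0.009 0.022 0.624]
[np.float64(527.4), np.float64(8.7), 98] 155 [-0.086  0.002  0.073] [0.009 0.022 1.224]
[np.float64(529.9), np.float64(8.4), 98] 152 [-0.168  0.02   0.073] [0.01  0.022 1.824]
[np.float64(532.4), np.float64(8.0), 98] 149 [-0.252  0.034  0.073] [0.01  0.021 2.424]
[np.float64(534.9), np.float64(7.5), 98] 146 [-0.336  0.045  0.073] [0.011 0.021 3.024]
[np.float64(537.3), np.float64(6.9), 98] 143 [-0.418  0.052  0.073] [0.012 0.021 3.624]
[np.float64(539.7), np.float64(6.1), 98] 140 [-0.502  0.053  0.073] [0.012 0.02  4.224]
[np.float64(542.1), np.float64(5.2), 98] 137 [-0.588  0.05   0.074] [0.013 0.02  4.824]
[np.float64(544.4), np.float64(4.2), 98] 134 [-0.671  0.044  0.074] [0.013 0.02  5.424]
[np.float64(546.6), np.float64(3.1), 98] 131 [-0.752  0.033  0.074] [0.014 0.02  6.024]
[np.float64(548.8), np.float64(1.8), 98] 128 [-0.836  0.015  0.074] [0.014 0.019 6.624]
[np.float64(550.9), np.float64(0.4), 98] 125 [-0.917 -0.006  0.074] [0.015 0.019 7.224]
```

View pics/scene3_c160_120.png

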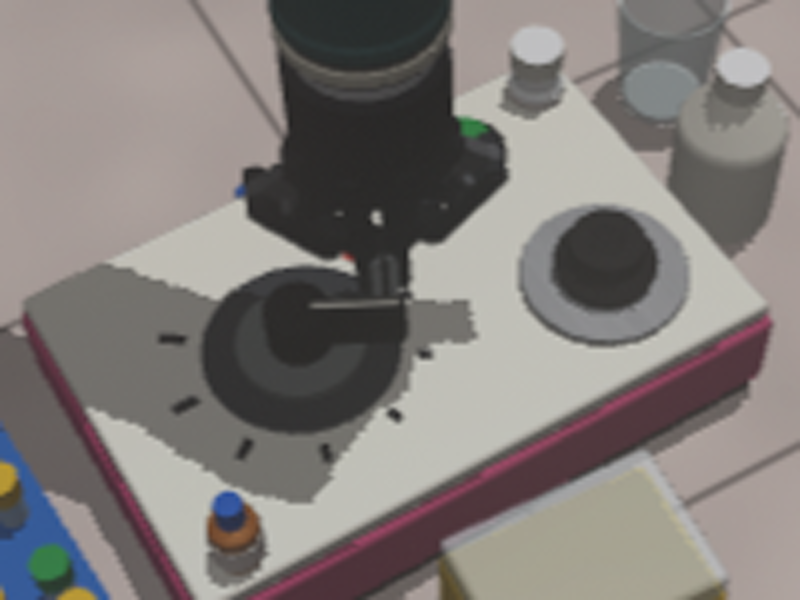

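View pics/side3_c200_130.png

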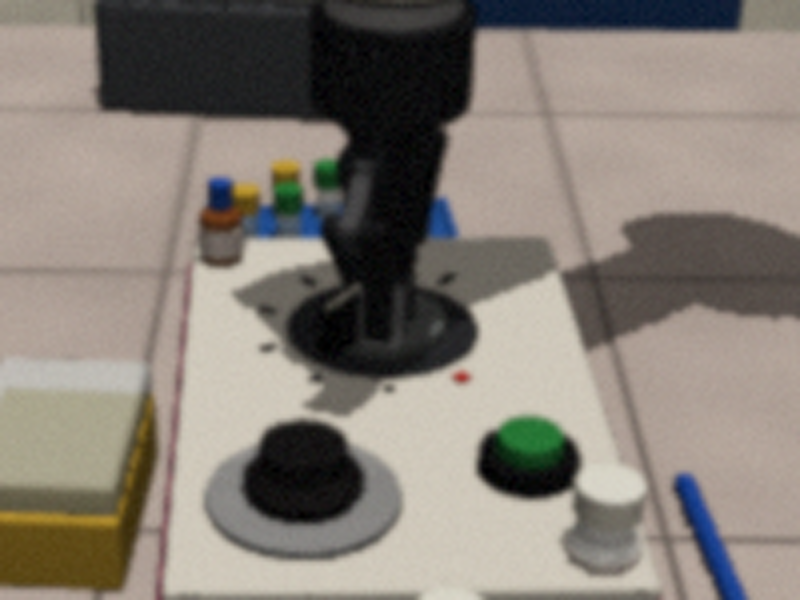

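```bash
cat >> rel.py <<'E'
def ptr(f,u,v,x0=160,y0=120,k=4):
    p=ray(load(f),x0+(u-1.5)/k,y0+(v-1.5)/k,116)[:2]-C-np.array([.7,1.0]); b=np.degrees(np.arctan2(p[1],p[0])); print('tip r',np.hypot(*p).round(1),'beta',b.round(1),'speed',((Z0-b)/36).round(2))
E
python3 - <<'E'
from rel import *
ptr('scene0',386,262);ptr('scene3',408,298)
E
```

```text
tip r 52.0 beta 92.0 speed 1.02
tip r 56.2 beta 65.5 speed 1.75
```

Run:
```python
from rel import *
rel([dial(b,17,45,98) for b in range(68,34,-3)])
snap('scene','scene4');crop('scene4',210,160,290,220,8)
```

```text
t 4.0333 pos [524.9   9.5 100.1] xang 161.3 zax [ 0.002 -0.    -1.   ] F [0.51 0.32 0.22] w 0.002 q [ 0.41  0.53 -0.62  1.98  0.44  0.77  0.78]
[np.float64(524.9), np.float64(8.8), 98] 158 [-0.009 -0.022  0.07 ] [0.008 0.023 0.653]
[np.float64(527.4), np.float64(8.7), 98] 155 [-0.088  0.001  0.071] [0.008 0.022 1.253]
[np.float64(529.9), np.float64(8.4), 98] 152 [-0.171  0.018  0.071] [0.009 0.022 1.853]
[np.float64(532.4), np.float64(8.0), 98] 149 [-0.254  0.033  0.071] [0.009 0.022 2.453]
[np.float64(534.9), np.float64(7.5), 98] 146 [-0.338  0.044  0.071] [0.01  0.022 3.053]
[np.float64(537.3), np.float64(6.9), 98] 143 [-0.42   0.05   0.071] [0.011 0.022 3.653]
[np.float64(539.7), np.float64(6.1), 98] 140 [-0.505  0.051  0.071] [0.011 0.021 4.253]
[np.float64(542.1), np.float64(5.2), 98] 137 [-0.59   0.048  0.072] [0.012 0.021 4.853]
[np.float64(544.4), np.float64(4.2), 98] 134 [-0.673  0.041  0.072] [0.012 0.021 5.453]
[np.float64(546.6), np.float64(3.1), 98] 131 [-0.755  0.03   0.072] [0.013 0.02  6.053]
[np.float64(548.8), np.float64(1.8), 98] 128 [-0.838  0.013  0.072] [0.013 0.02  6.653]
[np.float64(550.9), np.float64(0.4), 98] 125 [-0.919 -0.009  0.072] [0.014 0.02  7.253]
```

View pics/scene4_c210_160.png

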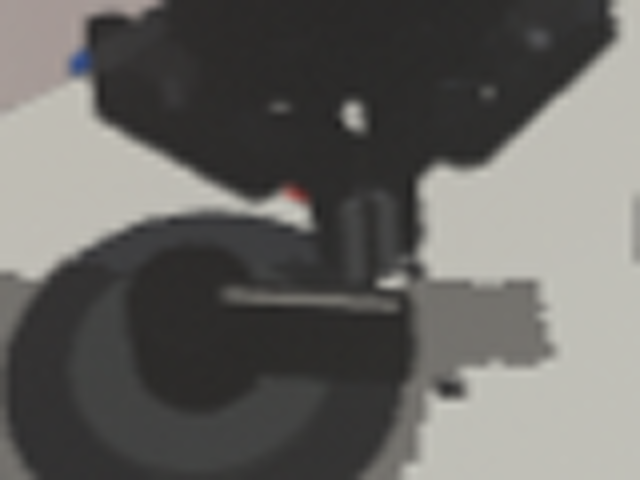

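Run:
```python
from rel import *
ptr('scene4',400,303,210,160,8)
a=load('scene3')['img'].astype(int);b=load('scene4')['img'].astype(int);d=abs(a-b).sum(2);d=d[160:220,210:290];print(d.max(),(d>60).sum())
s=load('scene4')
for n in(1.5,1.75,2): 
    t=np.radians(Z0-36*n); print(n,(px(s,[[C[0]+r*np.cos(t),C[1]+r*np.sin(t),116] for r in(17,55)])-[210,160])*8)
```

```text
tip r 52.7 beta 56.4 speed 2.01
249 71
1.5 [[249.28525981 275.1406169 ]
 [398.38448063 244.82054409]]
1.75 [[250.55742967 283.77390029]
 [403.32494241 272.53947488]]
2 [[250.14562416 292.5613384 ]
 [402.85424549 300.97270101]]
```

Now at speed 2 (it had still been snapping). Next click.

Emit:
carry_out(plan=[[[-0.01, -0.02, 0.03], [0, 0, 0.65], -1], [[-0.09, 0, 0.03], [0, 0, 1.25], -1], [[-0.17, 0.02, 0.03], [0, 0, 1.85], -1], [[-0.255, 0.033, 0.03], [0, 0, 2.45], -1], [[-0.34, 0.044, 0.03], [0, 0, 3.05], -1], [[-0.42, 0.05, 0.03], [0, 0, 3.65], -1], [[-0.505, 0.05, 0.03], [0, 0, 4.25], -1], [[-0.59, 0.048, 0.03], [0, 0, 4.85], -1], [[-0.673, 0.041, 0.03], [0, 0, 5.45], -1], [[-0.755, 0.03, 0.03], [0, 0, 6.05], -1], [[-0.838, 0.013, 0.03], [0, 0, 6.65], -1], [[-0.92, -0.01, 0.03], [0, 0, 7.25], -1]])

```text
clock: 5.08
tool_pos: [550.0, 0.6, 98.7]
orientation: [0.0, 0.462, 0.887, 0.0]
force: [0.0, 0.0, -0.9]
width: 0.002
```

Run:
```python
from rel import *
rel([dial(b,17,45,98) for b in range(32,-3,-3)])
import time
snap('side','side5');snap('side','side5');snap('scene','scene5');crop('scene5',210,160,290,220,8)
```

```text
t 5.0833 pos [550.    0.6  98.7] xang 125.0 zax [ 0.001  0.    -1.   ] F [ 0.03  0.01 -0.88] w 0.002 q [ 0.3   0.53 -0.46  1.92  0.33  0.76  0.26]
[np.float64(553.0), np.float64(-1.0), 98] 122 [-0.101  0.051  0.024] [0.009 0.    0.596]
[np.float64(554.9), np.float64(-2.6), 98] 119 [-0.181  0.073  0.024] [ 0.009 -0.     1.196]
[np.float64(556.8), np.float64(-4.3), 98] 116 [-0.264  0.092  0.024] [ 0.009 -0.     1.796]
[np.float64(558.6), np.float64(-6.1), 98] 113 [-0.347  0.107  0.024] [ 0.009 -0.     2.396]
[np.float64(560.3), np.float64(-7.9), 98] 110 [-0.429  0.119  0.024] [ 9.000e-03 -1.000e-03  2.996e+00]
[np.float64(561.9), np.float64(-9.9), 98] 107 [-0.514  0.124  0.024] [ 8.000e-03 -1.000e-03  3.596e+00]
[np.float64(563.4), np.float64(-11.9), 98] 104 [-0.597  0.127  0.024] [ 8.000e-03 -1.000e-03  4.196e+00]
[np.float64(564.7), np.float64(-14.0), 98] 101 [-0.68   0.122  0.024] [ 8.000e-03 -1.000e-03  4.796e+00]
[np.float64(566.0), np.float64(-16.2), 98] 98 [-0.765  0.116  0.024] [ 8.000e-03 -2.000e-03  5.396e+00]
[np.float64(567.1), np.float64(-18.4), 98] 95 [-0.846  0.104  0.024] [ 8.000e-03 -2.000e-03  5.996e+00]
[np.float64(568.2), np.float64(-20.7), 98] 92 [-0.929  0.09   0.024] [ 8.000e-03 -2.000e-03  6.596e+00]
[np.float64(569.1), np.float64(-23.1), 98] 89 [-1.012  0.069  0.024] [ 8.000e-03 -2.000e-03  7.196e+00]
```

View pics/scene5_c210_160.png

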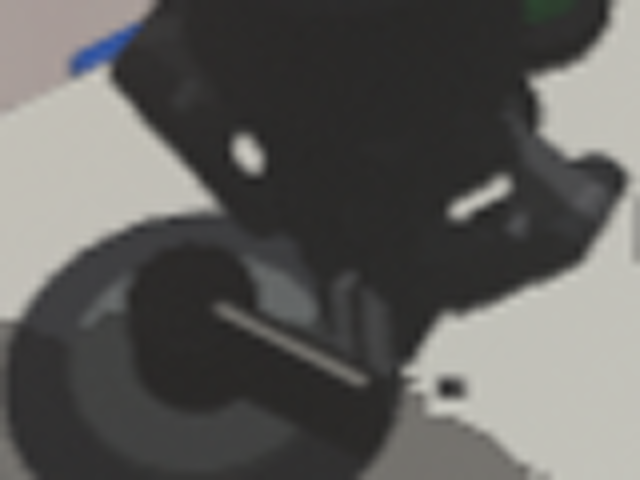

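Run:
```python
from rel import *
ptr('scene5',366,381,210,160,8)
rel([dial(32,17,45,98)])
```

```text
tip r 52.4 beta 29.5 speed 2.75
t 5.2333 pos [5.498e+02 3.000e-01 9.860e+01] xang 125.2 zax [ 0. -0. -1.] F [-0.1  -0.23 -0.37] w -0.001 q [ 0.3   0.53 -0.46  1.93  0.33  0.76  0.27]
[np.float64(553.0), np.float64(-1.0), 98] 122 [-0.095  0.062  0.02 ] [0.004 0.004 0.631]
```

Passing 2.75 and still snapping to 3. Next click (crest at 2.6°, finger to −1°).

Emit:
carry_out(plan=[[[-0.1, 0.05, 0.02], [0, 0, 0.6], -1], [[-0.18, 0.075, 0.02], [0, 0, 1.2], -1], [[-0.265, 0.092, 0.02], [0, 0, 1.8], -1], [[-0.347, 0.107, 0.02], [0, 0, 2.4], -1], [[-0.43, 0.12, 0.02], [0, 0, 3.0], -1], [[-0.514, 0.124, 0.02], [0, 0, 3.6], -1], [[-0.6, 0.127, 0.02], [0, 0, 4.2], -1], [[-0.68, 0.122, 0.02], [0, 0, 4.8], -1], [[-0.765, 0.116, 0.02], [0, 0, 5.4], -1], [[-0.846, 0.104, 0.02], [0, 0, 6.0], -1], [[-0.93, 0.09, 0.02], [0, 0, 6.6], -1], [[-1.01, 0.07, 0.02], [0, 0, 7.2], -1]])

```text
clock: 6.23
tool_pos: [568.6, -23.1, 97.8]
orientation: [-0.0, 0.713, 0.701, 0.0]
force: [-0.2, 0.2, -0.2]
width: -0.005
```

Emit:
carry_out(plan=[[[0, 0, 0], [0, 0, 0], -1], [[0, 0, 0], [0, 0, 0], -1], [[0, 0, 0], [0, 0, 0], -1], [[0, 0, 0], [0, 0, 0], -1]])

```text
clock: 6.57
tool_pos: [568.6, -23.1, 97.8]
orientation: [-0.0, 0.712, 0.702, 0.0]
force: [0.5, 0.2, -0.4]
width: -0.004
```

Run:
```python
from rel import *
rel([dial(b,17,45,98) for b in range(-4,-45,-3)])
snap('scene','scene6');crop('scene6',210,160,290,220,8)
snap('wrist','wrist6')
```

```text
t 6.5667 pos [568.6 -23.1  97.8] xang 89.1 zax [-0.  0. -1.] F [ 0.54  0.21 -0.38] w -0.004 q [ 0.22  0.53 -0.3   1.89  0.22  0.76 -0.22]
[np.float64(569.9), np.float64(-25.5), 98] 86 [-0.079  0.045 -0.008] [-0.001 -0.002  0.629]
[np.float64(570.5), np.float64(-27.9), 98] 83 [-0.158  0.067 -0.008] [-1.000e-03 -2.000e-03  1.229e+00]
[np.float64(571.1), np.float64(-30.4), 98] 80 [-0.241  0.088 -0.008] [-0.002 -0.002  1.829]
[np.float64(571.5), np.float64(-32.9), 98] 77 [-0.325  0.102 -0.008] [-2.000e-03 -2.000e-03  2.429e+00]
[np.float64(571.7), np.float64(-35.4), 98] 74 [-0.408  0.11  -0.008] [-2.000e-03 -2.000e-03  3.029e+00]
[np.float64(571.9), np.float64(-37.9), 98] 71 [-0.491  0.118 -0.008] [-2.000e-03 -2.000e-03  3.629e+00]
[np.float64(571.9), np.float64(-40.4), 98] 68 [-0.574  0.119 -0.008] [-2.000e-03 -2.000e-03  4.229e+00]
[np.float64(571.8), np.float64(-42.9), 98] 65 [-0.658  0.117 -0.008] [-2.000e-03 -2.000e-03  4.829e+00]
[np.float64(571.5), np.float64(-45.4), 98] 62 [-0.741  0.109 -0.008] [-2.000e-03 -2.000e-03  5.429e+00]
[np.float64(571.1), np.float64(-47.9), 98] 59 [-0.825  0.096 -0.008] [-2.000e-03 -2.000e-03  6.029e+00]
[np.float64(570.6), np.float64(-50.4), 98] 56 [-0.908  0.081 -0.008] [-2.000e-03 -1.000e-03  6.629e+00]
[np.float64(570.0), np.float64(-52.8), 98] 53 [-0.989  0.062 -0.008] [-2.000e-03 -1.000e-03  7.229e+00]
[np.float64(569.2), np.float64(-55.2), 98] 50 [-1.069  0.037 -0.008] [-2.000e-03 -1.000e-03  7.829e+00]
[np.float64(568.3), np.float64(-57.6), 98] 47 [-1.149  0.008 -0.008] [-2.000e-03 -1.000e-03  8.429e+00]
```

View pics/scene6_c210_160.png

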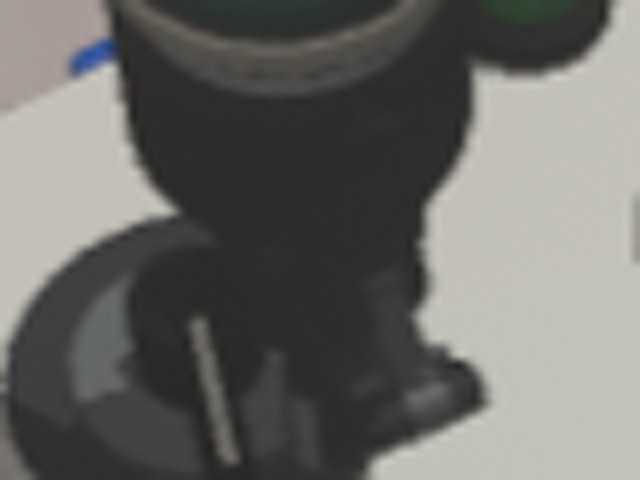

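View pics/wrist6.png

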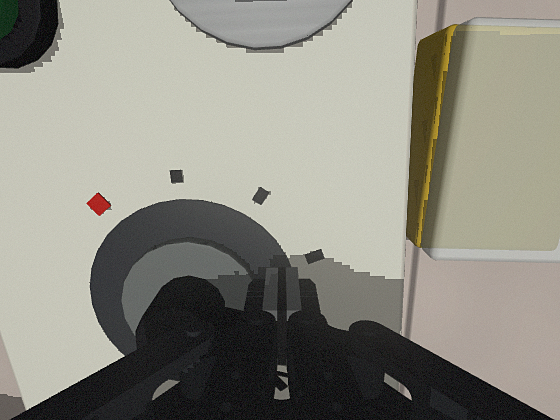

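Run:
```python
from rel import *
ptr('scene6',233,464,210,160,8)
s=load('scene6')
for n in(3.5,4): 
    t=np.radians(Z0-36*n); print(n,(px(s,[[C[0]+r*np.cos(t),C[1]+r*np.sin(t),116] for r in(17,55)])-[210,160])*8)
```

```text
tip r 52.7 beta -14.4 speed 3.97
3.5 [[215.28009233 336.67544722]
 [291.90772974 447.08375774]]
4 [[194.89915449 343.70513329]
 [224.64123501 470.87186032]]
```

Run:
```python
from rel import *
from scipy.optimize import fsolve
s=load('scene3'); T=np.array([524.9,9.5,100.2]); t=np.radians(161.1); y=np.array([np.sin(t),-np.cos(t),0])
for u,v in((505,170),(500,200),(440,240),(410,235)):
    p=np.array([160+u/4,120+v/4])
    for xo in (0,): print((u,v),fsolve(lambda a:px(s,T+a[0]*y+[0,0,a[1]])[0]-p,[50,50]).round(1))
```

```text
(505, 170) [63.6 77.2]
(500, 200) [61.5 55. ]
(440, 240) [31.4 30.4]
(410, 235) [16.5 38. ]
```

At speed 4 (−14.4°). The knuckle clears the vial cap by ~20 mm. Last click: crest at −33.4°, finger only to −37°.

Emit:
carry_out(plan=[[[-0.08, 0.045, 0], [0, 0, 0.6], -1], [[-0.16, 0.067, 0], [0, 0, 1.2], -1], [[-0.24, 0.088, 0], [0, 0, 1.8], -1], [[-0.325, 0.1, 0], [0, 0, 2.4], -1], [[-0.41, 0.11, 0], [0, 0, 3.0], -1], [[-0.49, 0.118, 0], [0, 0, 3.6], -1], [[-0.575, 0.119, 0], [0, 0, 4.2], -1], [[-0.66, 0.117, 0], [0, 0, 4.8], -1], [[-0.74, 0.109, 0], [0, 0, 5.4], -1], [[-0.825, 0.096, 0], [0, 0, 6.0], -1], [[-0.908, 0.08, 0], [0, 0, 6.6], -1], [[-0.98, 0.062, 0], [0, 0, 7.2], -1]])

```text
clock: 7.67
tool_pos: [570.0, -52.7, 97.7]
orientation: [-0.0, 0.895, 0.446, 0.0]
force: [-0.1, 0.7, 0.8]
width: 0.0
```

Emit:
carry_out(plan=[[[0, 0, 0], [0, 0, 0], -1], [[0, 0, 0], [0, 0, 0], -1], [[0, 0, 0], [0, 0, 0], -1], [[0, 0, 0], [0, 0, 0], -1]])

```text
clock: 8.0
tool_pos: [570.1, -52.5, 97.8]
orientation: [-0.0, 0.894, 0.447, 0.0]
force: [0.9, -0.4, -0.4]
width: -0.001
```

Run:
```python
from rel import *
rel([dial(-37,17,45,98),dial(-30,25,45,98)])
snap('scene','scene7');crop('scene7',190,160,290,235,8)
s=load('scene7')
for n in(4.5,5): 
    t=np.radians(Z0-36*n); print(n,(px(s,[[C[0]+r*np.cos(t),C[1]+r*np.sin(t),116] for r in(17,55)])-[190,160])*8)
```

```text
t 8.0 pos [570.1 -52.5  97.8] xang 53.1 zax [-0.  0. -1.] F [ 0.95 -0.36 -0.44] w -0.001 q [ 0.15  0.52 -0.14  1.89  0.1   0.75 -0.7 ]
[np.float64(570.0), np.float64(-52.8), 98] 53 [-0.008  0.004 -0.008] [-0.002 -0.001  0.025]
[np.float64(575.3), np.float64(-40.1), 98] 60 [ 0.436 -0.109 -0.008] [-2.000e-03 -1.000e-03 -1.375e+00]
4.5 [[333.21656686 345.3119339 ]
 [312.71410435 476.29644776]]
5 [[312.42279348 341.33000475]
 [243.91358213 462.73071217]]
```

View pics/scene7_c190_160.png

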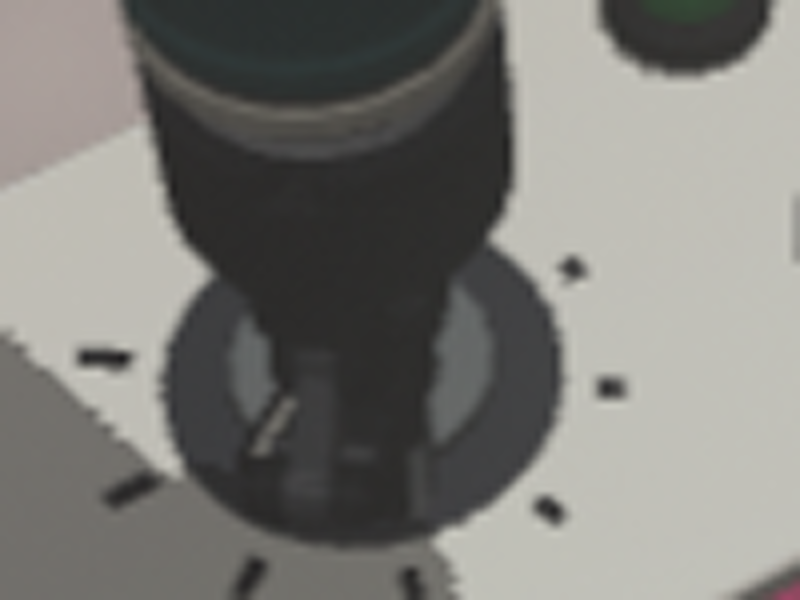

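Pointer tip ≈(257,457) matches speed 5 (predicted (244,463)). Backing off and lifting to verify.

Emit:
carry_out(plan=[[[0.25, 0, 0], [0, 0, 0], -1], [[0.5, 0, 0], [0, 0, 0], -1], [[0.5, 0, -0.5], [0, 0, 0], -1], [[0.5, 0, -1.5], [0, 0, 0], -1], [[0.5, 0, -2.5], [0, 0, 0], -1], [[0.5, 0, -3.0], [0, 0, 0], -1], [[0.5, 0, -3.0], [0, 0, 0], -1]])

```text
clock: 8.63
tool_pos: [582.2, -39.8, 192.0]
orientation: [0.002, 0.894, 0.447, 0.004]
force: [0.1, -0.6, 0.0]
width: -0.0
```

Run:
```python
from rel import *
rel([([459,92.5,190],90)])
snap('side','side8');crop('side8',230,170,370,275,5)
snap('wrist','wrist8')
s=load('side8');t=np.radians(Z0-180);print((px(s,[[C[0]+r*np.cos(t),C[1]+r*np.sin(t),116] for r in(17,55)])-[230,170])*5)
```

```text
t 8.6333 pos [582.2 -39.8 192. ] xang 53.1 zax [ 0.008 -0.    -1.   ] F [ 0.11 -0.64  0.01] w -0.0 q [ 0.14  0.4  -0.16  1.8   0.08  0.93 -0.7 ]
[459, 92.5, 190] 90 [ 1.063 -5.93   0.035] [ 0.088 -0.029 -7.375]
[[300.43547155 119.65782284]
 [246.1730418   88.00638388]]
```

View pics/side8_c230_170.png

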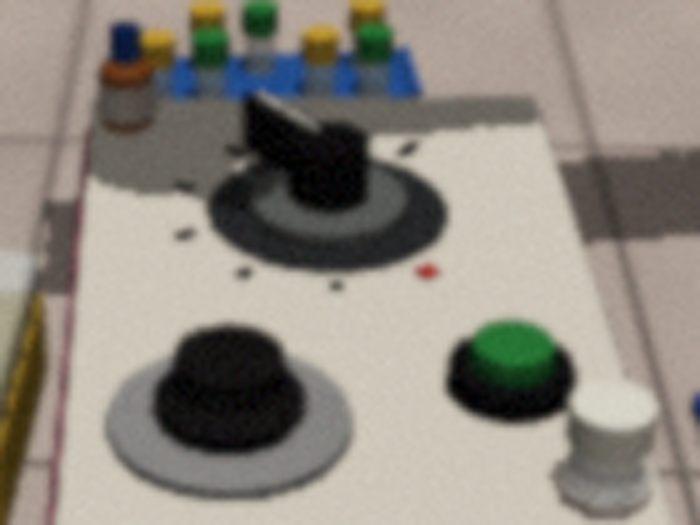

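View pics/wrist8.png

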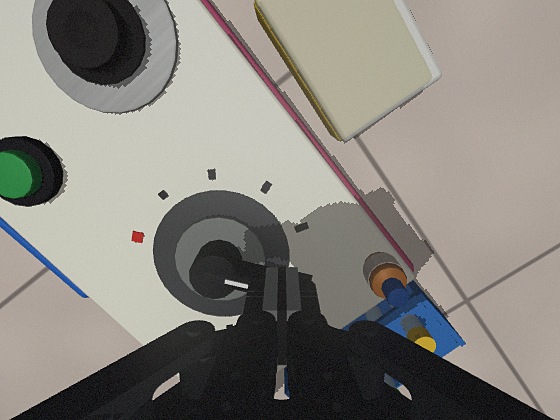

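Run:
```python
from rel import *
s=load('side8'); Cs=np.array([522.9,-40.5])
for u,v in((250,93),(256,94)):
    p=ray(s,230+(u-2)/5,170+(v-2)/5,116)[:2]-Cs; b=np.degrees(np.arctan2(p[1],p[0])); print(np.hypot(*p),b,(128.5-b)/36)
```

```text
51.86954229370405 -48.515312061364696 4.9170920017045745
49.45586780145781 -50.11537438671744 4.961538177408817
```

Emit:
carry_out(plan=[[[1.06, -5.93, 0], [0.09, -0.03, -7.4], -1], [[1.06, -5.93, 0], [0.09, -0.03, -7.4], -1], [[1.06, -5.93, 0], [0.09, -0.03, -7.4], -1], [[1.06, -5.93, 0], [0.09, -0.03, -7.4], -1], [[1.06, -5.93, 0], [0.09, -0.03, -7.4], -1], [[1.06, -5.93, 0], [0.09, -0.03, -7.4], -1], [[1.06, -5.93, 0], [0.09, -0.03, -7.4], -1], [[1.06, -5.93, 0], [0.09, -0.03, -7.4], -1], [[1.06, -5.93, 0], [0.09, -0.03, -7.4], -1]])

```text
clock: 9.48
tool_pos: [456.7, 90.4, 187.2]
orientation: [-0.003, 0.708, 0.706, -0.003]
force: [0.2, -0.5, -0.6]
width: -0.003
```

Run:
```python
from rel import *
rel([([459,92.5,z],90) for z in(110,104,98,94)])
snap('scene','scene9');crop('scene9',160,120,360,270,4)
snap('wrist','wrist9');s=load('wrist9');print(px(s,[[459,92.5,z] for z in(102,106)]))
```

```text
t 9.4833 pos [456.7  90.4 187.2] xang 89.8 zax [-0.009 -0.    -1.   ] F [ 0.16 -0.48 -0.6 ] w -0.003 q [ 0.05  0.25 -0.36  2.06  0.11  0.86 -0.38]
[459, 92.5, 110] 90 [0.07  0.099 2.573] [-0.101  0.003 -0.033]
[459, 92.5, 104] 90 [0.07  0.1   2.773] [-0.101  0.003 -0.033]
[459, 92.5, 98] 90 [0.071 0.102 2.973] [-0.101  0.003 -0.033]
[459, 92.5, 94] 90 [0.071 0.103 3.106] [-0.101  0.003 -0.033]
[[284.70377643 223.87472371]
 [284.70699947 225.77970365]]
```

View pics/wrist9.png

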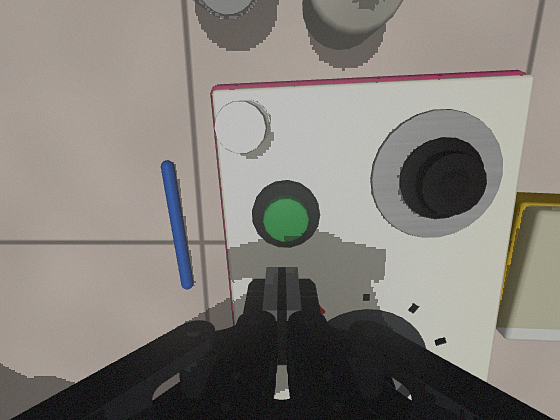

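View pics/scene9_c160_120.png

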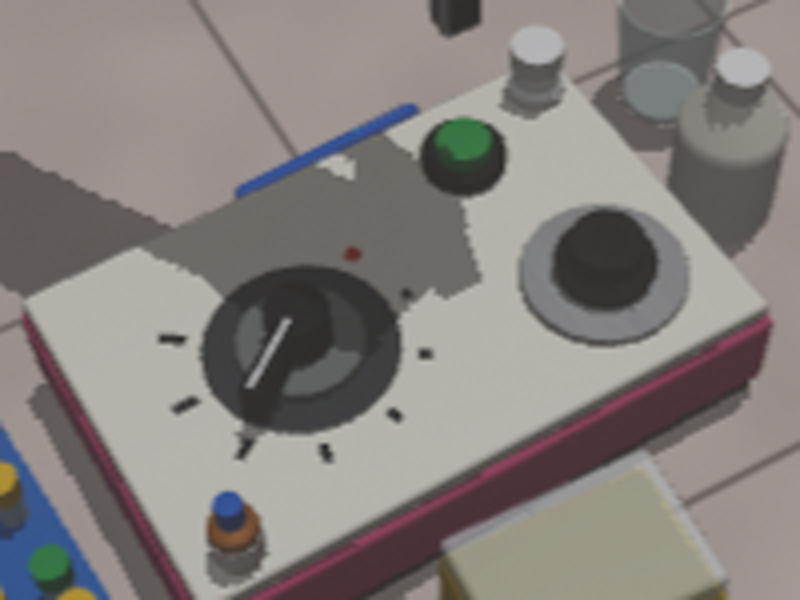

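Selector clearly at mark 5 (tip (248,387) in crop). Button at (286,219) in wrist view, ~2 mm further in y than assumed. Descending to just above.

Emit:
carry_out(plan=[[[0.14, 0.1, 0.6], [-0.1, 0, 0], -1], [[0.14, 0.1, 1.4], [-0.1, 0, 0], -1], [[0.14, 0.1, 2.0], [-0.1, 0, 0], -1], [[0.14, 0.1, 2.4], [-0.1, 0, 0], -1], [[0.14, 0.1, 2.6], [-0.1, 0, 0], -1], [[0.14, 0.1, 2.6], [-0.1, 0, 0], -1], [[0.14, 0.1, 2.6], [-0.1, 0, 0], -1]])

```text
clock: 10.17
tool_pos: [458.7, 95.6, 109.8]
orientation: [0.0, 0.707, 0.707, 0.0]
force: [0.8, 0.6, -0.1]
width: -0.003
```

Run:
```python
from rel import *
rel([([459,94.5,z],90) for z in(102,97,95)])
snap('side','side10');crop('side10',230,170,370,310,5)
```

```text
t 10.1667 pos [458.7  95.6 109.8] xang 90.0 zax [ 0.  0. -1.] F [ 0.77  0.56 -0.06] w -0.003 q [ 0.01  0.37 -0.34  2.11  0.19  0.68 -0.45]
[459, 94.5, 102] 90 [-0.037  0.009  0.261] [ 0.006 -0.     0.001]
[459, 94.5, 97] 90 [-0.037  0.009  0.428] [ 0.006 -0.     0.001]
[459, 94.5, 95] 90 [-0.037  0.009  0.494] [ 0.006 -0.     0.001]
```

View pics/side10_c230_170.png

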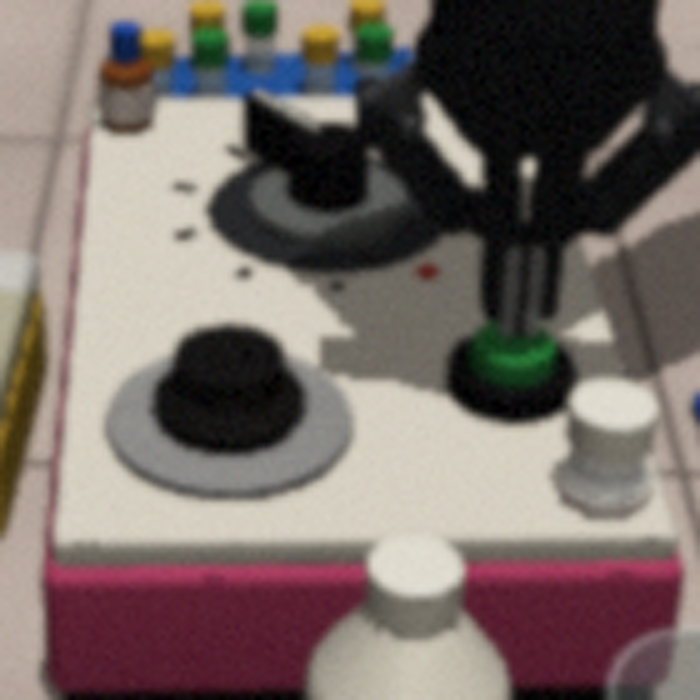

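Finger (≈520,335) is centred over the button. Pressing gradually.

Emit:
carry_out(plan=[[[-0.03, 0, 0.1], [0, 0, 0], -1], [[-0.03, 0, 0.2], [0, 0, 0], -1], [[-0.03, 0, 0.26], [0, 0, 0], -1], [[-0.03, 0, 0.3], [0, 0, 0], -1], [[-0.03, 0, 0.33], [0, 0, 0], -1], [[-0.03, 0, 0.33], [0, 0, 0], -1]])

```text
clock: 10.72
tool_pos: [458.6, 94.7, 100.0]
orientation: [0.0, 0.707, 0.707, 0.0]
force: [-0.2, -0.9, 2.2]
width: 0.001
```

Emit:
carry_out(plan=[[[0, 0, 0.06], [0, 0, 0], -1], [[0, 0, 0.1], [0, 0, 0], -1], [[0, 0, 0.13], [0, 0, 0], -1], [[0, 0, 0.15], [0, 0, 0], -1], [[0, 0, 0.15], [0, 0, 0], -1]])

```text
clock: 11.13
tool_pos: [458.7, 94.8, 96.0]
orientation: [0.001, 0.707, 0.707, 0.0]
force: [-1.9, -1.0, 9.8]
width: 0.004
```

9.8 N, so it has bottomed out. Holding briefly, then lifting away.

Emit:
carry_out(plan=[[[0, 0, 0.02], [0, 0, 0], -1], [[0, 0, 0.02], [0, 0, 0], -1], [[0, 0, 0.02], [0, 0, 0], -1], [[0, 0, -0.3], [0, 0, 0], -1], [[0, 0, -0.8], [0, 0, 0], -1], [[0, 0, -1.6], [0, 0, 0], -1], [[0, 0, -2.6], [0, 0, 0], -1], [[0, 0, -3.6], [0, 0, 0], -1], [[0, 0, -4.0], [0, 0, 0], -1], [[0, 0, -4.0], [0, 0, 0], -1], [[0, 0, -4.0], [0, 0, 0], -1], [[0, 0, -4.0], [0, 0, 0], -1]])

```text
clock: 12.13
tool_pos: [457.4, 94.7, 214.2]
orientation: [-0.0, 0.707, 0.707, -0.001]
force: [0.2, 0.9, 0.6]
width: 0.004
```

Run:
```python
from rel import *
rel([])
snap('side','side11');crop('side11',230,170,370,310,5)
snap('scene','scene11');crop('scene11',160,120,360,270,4)
```

```text
t 12.1333 pos [457.4  94.7 214.2] xang 90.1 zax [-0.001 -0.    -1.   ] F [0.2  0.9  0.61] w 0.004 q [ 0.06  0.21 -0.38  2.03  0.1   0.92 -0.37]
```

View pics/side11_c230_170.png

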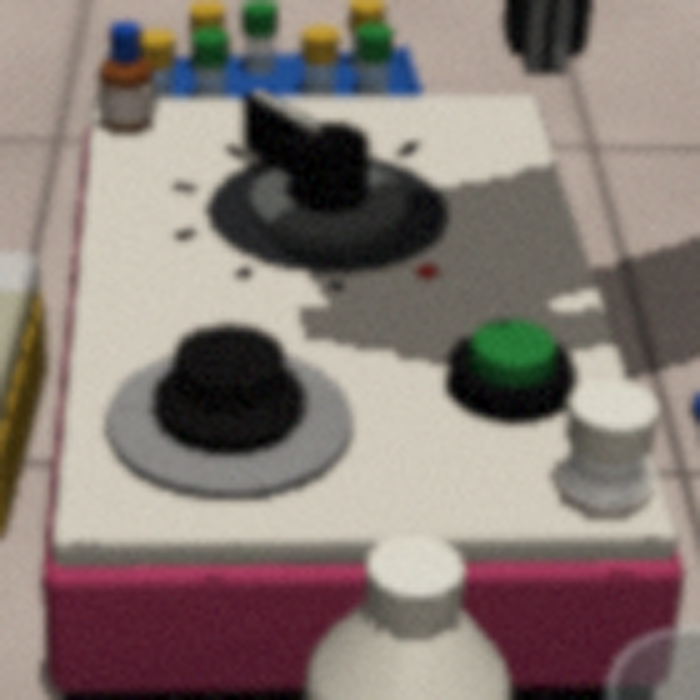

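View pics/scene11_c160_120.png

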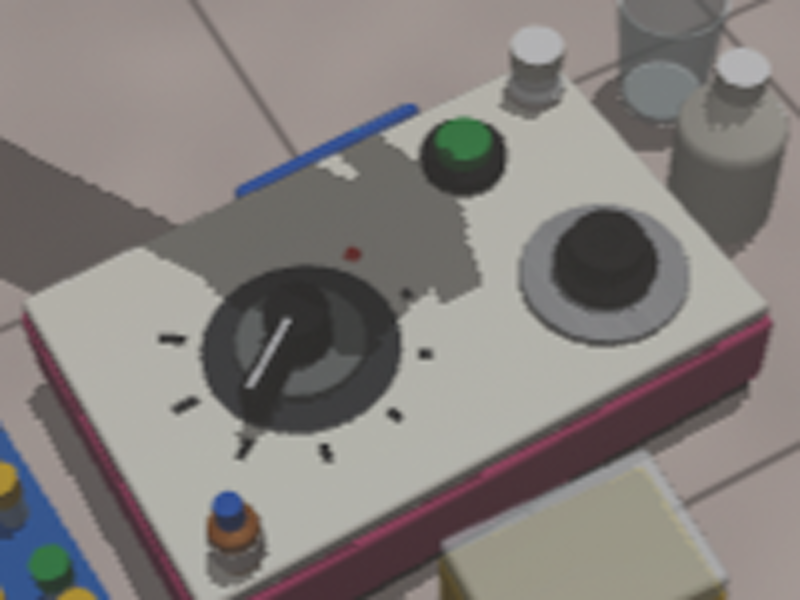

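Button is up as before ((514,340) side, (464,140) scene), the pointer is at mark 5, and everything else is unmoved.

```bash
python3 -c "
from workcell import arm
print(arm.finish_job())"
```

```text
the job is handed in; nothing more can be done
None
```

The selector is at speed 5 and the start button has been pressed and is up again. I handed the job in with the clock at about 12 s. No verdict is reported, so this rests on my own checks.

- **Selector:** it started at speed 1. I pushed the pointer clockwise with the side of the closed fingers, one click at a time. I backed off after the last crest, so the final snap carried it into speed 5. The measured angle works out to about 4.92 to 4.96 clicks, which matches 5 within my pixel-reading error. The last pictures show the pointer on the fifth mark.
- **Start button:** I pressed it straight down until the force reached 9.8 N, where 5 N is enough for full travel. I then lifted off, and the pictures show the button back at its original height.
- **Everything else:** the vial, jar, bottle, beaker, pen, tip box and tube rack look unmoved in the parts the final pictures show. The arm is clear, with the fingertip at 214 mm.
- **Disagreements:** two things did not line up at first.
  - The scene and side cameras disagreed by about 2 mm on the dial axis.
  - Some mid-push pictures showed the selector at about 1.75 and 2.75 clicks. The first had settled into its click in the next picture. I did not recheck the second before pushing on, and the next picture showed it settled at speed 4.

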